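# Lock the cup-shelf foot with the hex key

## Robot

A 7-joint arm with a two-finger parallel gripper is mounted at the origin on a cart in front of the work surface, level with it; the furniture and walls round the work are solid. World frame = base frame: x ahead of the robot, y to its left, z up, the work surface at z = 0. Lengths are in m, angles in degrees, forces in N, time in s.
With the tool pointing down it reaches from about 0.35 to 0.9 m from the base axis. Payload 7.2 kg.
Tool frame: the origin (TCP) lies midway between the tips of the shut fingers; the grasp point (between the pads) lies 19 mm behind it; z points along the fingers, y is the line along which they close (so a half turn about z gives the same grasp; the last joint's range is limited). The gripper opens to 85 mm and grips with 20 to 120 N. Pads are 22 mm wide; open, the fingers measure 114 mm over their backs; the gripper's body (76 mm by 85 mm) begins 54 mm behind the grasp point. The pads swing forward as they close: fully open they stand 13 mm farther back than shut.
Start: joints at [-78.449, 23.554, -0.728, 91.456, 0.321, 64.991, -4.71], TCP at [0.167, 0.602, 0.231] pointing down, gripper open.
Joint ranges: [-169.25, 169.25], [-16.82, 113.86], [-84.01, 82.57], [7.8, 145.47], [-59.2, 239.2], [7.22, 106.19], [-163.78, 163.78]. Speed limits (degrees/s): [136.94, 136.94, 172.46, 172.46, 180, 180, 180].

## Interface

Orientations are given as [roll, pitch, yaw] about the fixed x, y, z axes, in that order (R = Rz(yaw) Ry(pitch) Rx(roll)).
In Python, from station import robot gives the robot as it stands. The module is installed in compiled form; this text tells all that it offers.
- The arm moves only by the shell command python3 -m creep 'ROWS'. ROWS is a JSON object of lists of equal length, an entry for each row: "rotation": the turn, a rotation vector about the tool's x, y, z each as a share of 0.15 rad, from -1 to 1, a list of three; "delta_pos": the shift along the tool's x, y, z each as a share of 40 cm, from -1 to 1, a list of three; "claw": the closure, from 0 (fully open) to 1 (shut). In form: {"rotation": [[rx, ry, rz], ...], "delta_pos": [[tx, ty, tz], ...], "claw": [claw, ...]}. A call has 1 to 20 rows; each row shifts and turns the commanded pose from where the row before left it, along the tool's axes as they then stand; what a row does not reach is not made up. A row lasts 1/8 s, in which the tool goes at most 62.5 mm and 10.7 degrees, less where a joint would pass 70% of its speed; a pose out of reach is approached as far as the arm can. A call with a number of a shift or a turn outside -1 to 1 is refused whole. A call with a gripper value outside its range is refused whole. The fingers move at their own pace and stop on an object; the grip force is fixed at half the most. Time passes only in rows, so rows that do not move let the fingers close. It gives the time, the measured TCP pose, the force, the opening and the grip force at its end, in the units of the state.
- robot.state(): the state, without advancing time (a new reading comes with each control period).
- robot.snapshot(name): name is "scene" or "top" or "wrist"; returns (picture, depth): 384x512x3 uint8, blue, green, red; 384x512 float32, m along the optical axis (not along the pixel's ray), 0 where there is no reading.
- robot.calibration(name): a dict with "camera_matrix" (3x3 intrinsics, pixels), "extrinsics" (4x4, takes a point from world to camera coordinates). Camera axes: x right, y down, z forward; pixel columns grow to the right and rows downward; lengths in m; the calibration is good to about 2 mm. The wrist camera is an equidistant fisheye: a pixel r from the principal point sees the ray r / f radians off the axis. A picture is of the moment at which its call begins: read the wrist's pose just before it. calibration takes no time and is no camera call; for the wrist camera it gives the pose at the moment of the call.
- robot.sign_off(): hands the job in; it is judged then, once.
The state is a dict: "clock": time; "q": joint angles; "joint_velocities": joint speeds; "joint_efforts": joint torques, N m; "eef_pos": TCP position; "tcp_rot": TCP orientation; "ft_force": force on the tool from outside, world axes, zero at the start; "ft_torque": the same for the moment, N m; "gripper_width": finger opening in m; "finger_force": force on a finger pad.
Only numpy, scipy, OpenCV 4.12 (cv2) and the standard library are available. Lean on these libraries where they do the work, as an engineer would, in place of code of your own. Each camera call takes 0.05 s, during which the arm holds its last target. There are 200 camera calls.

## Task

We are putting up the cup shelf: of its two feet on the worktop, the one with the capped socket is already locked down. Take the hex key out of its wooden stand, seat it fully in the open hexagonal socket of the other foot and turn it clockwise (seen from above) until the foot's pointer points at that foot's post sleeve and it stops. Leave the key standing in the socket and let go.

Things in the scene. Friction and masses are not known exactly. Their poses are not given: they have to be found in the camera images.
- key_grip (a point): Centre of the hex key's dark wooden bar handle: 70 mm along x, 16 along y (grasp across it), 40 along z (up). Below it: stem, 52 mm flange (underside 50 mm below this point), steel hexagonal plug 30 mm long, tapering from 34 to 20 mm across flats, a corner along x. 0.2-0.4 kg. Stands loosely in a wooden ring 72 mm wide, 34 high; lift 30 mm straight up to clear it.
- socket (a point): Centre of the open socket's mouth, in the top of a steel disc (80 mm wide, top 38 mm above the worktop). Tapered dark hexagon, 36 mm across flats at the mouth, 21 at 32 mm depth: it centres the key. Seated, the key's flange rests on the disc, with 8 deg of play either way. z up; x runs along the disc's dark pointer and a corner: the bar goes along x or any 60 deg from it.
- open_foot: Fixed aluminium foot, plate 165 x 110 x 6 mm, that holds the disc; origin on the worktop, on the disc's axis; z up, x towards its post sleeve (steel tube 34 mm wide, 46 mm high, 85 mm from the axis). The pointer on the disc stands 4 mm proud, 31 to 51 mm from the axis. The twin foot has a white domed cap on its socket.
- lock (a joint): Angle of the steel disc in rad; grows as it turns clockwise seen from above. 1.571 = locked, at its stop, with the pointer towards the sleeve. Starts between 0.25 and 0.6; stays where it is left (friction about 0.05 N m).
Not all that is in view belongs to the job. Leave any green or pink look-alike of the part that bears key_grip alone.

How it is judged:
By the outcome, as a careful person would: the job done as asked, in the order asked, and still so for the second after the job is handed in, with the robot touching nothing.
It also fails if it takes over 48 s, if anything falls off the work surface, if the arm or the gripper's body presses on something with over 40 N, if the wrist force passes 120 N, or if a joint passes its speed limit or range.

## Working session

There is one attempt and no reset: what is moved stays moved. The work goes in short steps, Python scripts to look and compute and a shell command to move; the robot and the scene stay as the last step left them, time stands still between calls to the robot, and variables do not carry over. Pictures are saved under pics/ and viewed, at most 10 in all, crops included, and the job is handed in when it is done.

```bash
mkdir -p pics
cat > h.py <<'E'
import numpy as np, cv2
from station import robot
def grab(n,tag):
    K=robot.calibration(n); p,d=robot.snapshot(n)
    np.savez(f'{tag}.npz',p=p,d=d,K=K['camera_matrix'],E=K['extrinsics']); cv2.imwrite(f'pics/{tag}.png',p); return p,d,np.array(K['camera_matrix']),np.array(K['extrinsics'])
def load(tag):
    z=np.load(f'{tag}.npz'); return z['p'],z['d'],z['K'],z['E']
def ray(u,v,K,E,fish=False):
    x=(u-K[0,2])/K[0,0]; y=(v-K[1,2])/K[1,1]
    if fish:
        r=np.hypot(x,y); s=np.sin(r)/max(r,1e-9); c=np.array([x*s,y*s,np.cos(r)])
    else: c=np.array([x,y,1.])
    R=E[:3,:3]; return -R.T@E[:3,3], R.T@c
def onz(u,v,z,K,E,fish=False):
    o,d=ray(u,v,K,E,fish); return o+d*(z-o[2])/d[2]
def dep(u,v,d,K,E):
    o,r=ray(u,v,K,E); return o+r*d[int(v),int(u)]
E
python3 - <<'E'
from h import *
a=grab('scene','s0')[0]; b=grab('top','t0')[0]; c=grab('wrist','w0')[0]
print({k:np.round(v,3) for k,v in robot.state().items()})
E
```

```text
{'clock': np.float64(0.15), 'q': array([-78.449,  23.59 ,  -0.729,  91.494,   0.32 ,  64.99 ,  -4.712]), 'joint_velocities': array([-0.135, -0.233, -0.01 , -0.138,  0.004,  0.081, -0.011]), 'joint_efforts': array([ 2.0000e-03, -6.0103e+01,  6.8300e-01, -2.9965e+01,  1.4000e-02,
        8.0000e-03,  0.0000e+00]), 'eef_pos': array([0.167, 0.602, 0.231]), 'tcp_rot': array([-1.79928e+02,  4.00000e-03,  1.64541e+02]), 'ft_force': array([-0.104, -0.739,  1.595]), 'ft_torque': array([-0.046,  0.026, -0.019]), 'finger_force': np.float64(0.0), 'gripper_width': np.float64(0.085)}
```

View pics/t0.png

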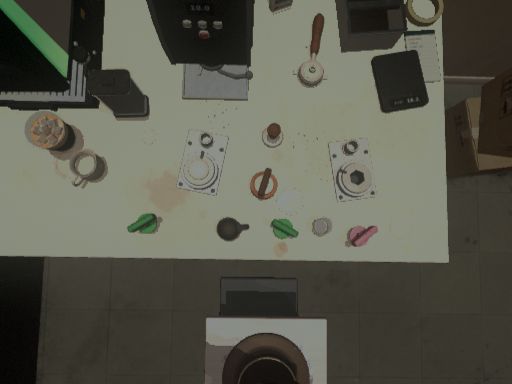

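View pics/s0.png

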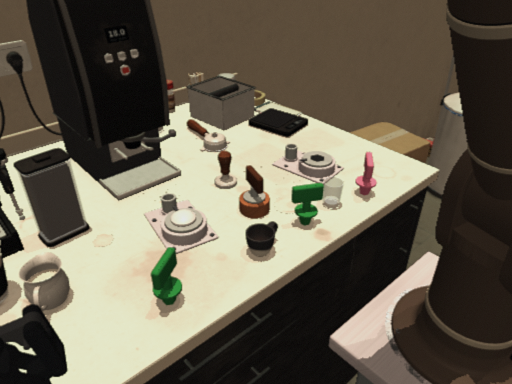

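The top view shows the key in the orange-brown ring at (264,184), the tamper at (272,132), green look-alikes at (145,223) and (285,229), a pink one at (362,235), the capped foot at (203,165) and the open foot at (352,175). The item at (264,184) fits: dark wooden bar standing in a wooden ring. I'll enlarge it and the open foot.

Run:
```python
from h import *
p,d,K,E=load('t0')
c=p[120:210,240:390]; c=cv2.resize(c,None,fx=5.3,fy=5.3,interpolation=cv2.INTER_CUBIC)
cv2.imwrite('pics/c0.png',np.clip(c*1.3,0,255).astype(np.uint8))
for n,u,v in [('key',264,184),('sock',356,178),('disc',343,178),('sleeve',350,147),('table',300,160),('cap',201,170)]: print(n,dep(u,v,d,K,E).round(3))
print(K, (-E[:3,:3].T@E[:3,3]).round(3))
```

```text
key [0.49  0.017 0.105]
sock [ 0.524 -0.237  0.007]
disc [ 0.518 -0.193  0.041]
sleeve [ 0.608 -0.219  0.015]
table [ 0.572 -0.085 -0.001]
cap [0.53  0.178 0.055]
[[403.88915414   0.         258.40334656]
 [  0.         403.88915414 195.24263369]
 [  0.           0.           1.        ]] [0.366 0.052 1.089]
```

View pics/c0.png

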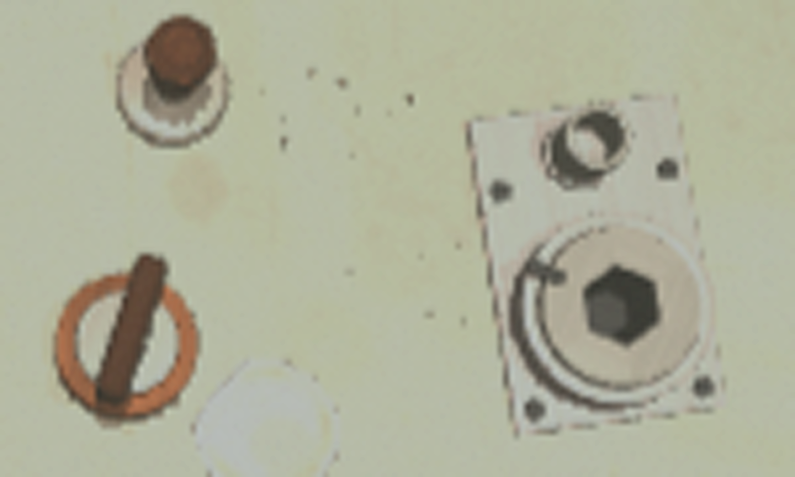

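The crop shows the dark bar over the orange wooden ring, so this is the key, with its bar ends at about (150,262) and (112,400) in the crop. The open hex socket is at (622,305), the pointer at (545,272) and the sleeve at (590,150). Next I measure them.

Run:
```python
from h import *
p,d,K,E=load('t0'); g=cv2.cvtColor(p,cv2.COLOR_BGR2GRAY); H,W=g.shape
uu,vv=np.meshgrid(np.arange(W),np.arange(H))
o,_=ray(0,0,K,E); D=np.stack([(uu-K[0,2])/K[0,0],(vv-K[1,2])/K[1,1],np.ones_like(uu)],-1)@E[:3,:3]; P=o+D*d[...,None]
def box(a,b,c,e): m=np.zeros((H,W),bool); m[c:e,a:b]=1; return m
m=box(245,285,165,205)&(P[...,2]>.092)
q=cv2.minAreaRect((P[m][:,:2]*1000).astype(np.float32)); print('bar',q,m.sum(),np.median(P[m][:,2]))
# socket: dark pixels
m=box(345,370,168,188)&(g<90); n,l,s,c=cv2.connectedComponentsWithStats(m.astype(np.uint8)); i=1+s[1:,4].argmax()
print('sock px',c[i],s[i]); S=onz(*c[i],.038,K,E); print('socket',S)
m=box(330,378,155,200)&(abs(P[...,2]-.038)<.005)
pts=np.array([onz(u,v,.038,K,E)[:2] for v,u in np.argwhere(m)]); print('disc',cv2.minEnclosingCircle((pts*1000).astype(np.float32)),m.sum())
pt=onz(240+545/5.3,120+272/5.3,.042,K,E); print('ptr',pt, np.degrees(np.arctan2(*(pt-S)[[1,0]])), np.hypot(*(pt-S)[:2]))
sl=onz(240+592/5.3,120+145/5.3,.046,K,E); print('sleeve',sl,np.degrees(np.arctan2(*(sl-S)[[1,0]])), np.hypot(*(sl-S)[:2]))
print('sock rgn',P[box(351,364,172,184)][:,2].min())
```

```text
bar ((448.5430908203125, 30.11162567138672), (15.810608863830566, 170.72134399414062), 73.46116638183594) 189 0.10406533420388164
sock px [356.8125  177.13125] [350 170  15  15 160]
socket [ 0.52189044 -0.23080982  0.038     ]
disc ((520.8790893554688, -228.60604858398438), 48.9307746887207) 760
ptr [ 0.53600558 -0.19279177  0.042     ] 69.63131417418558 0.04055378502629685
sleeve [ 0.59981308 -0.21563592  0.046     ] 11.0193215131934 0.07938630559662264
sock rgn 0.003448149355259167
```

```bash
cat >> h.py <<'E'
from scipy.spatial.transform import Rotation as Ro
def todo(target):
    s=robot.state(); R=Ro.from_euler('xyz',s['tcp_rot'],degrees=True).as_matrix()
    d=R.T@(np.array(target)-s['eef_pos']); print('tool shift mm',(d*1000).round(1),'share total',(d/.4).round(4),'pos',s['eef_pos'].round(4),'rot',s['tcp_rot'].round(2),'t',s['clock'])
E
python3 - <<'E'
from h import *
p,d,K,E=load('t0')
hsv=cv2.cvtColor(p,cv2.COLOR_BGR2HSV); g=p.max(2)
m=np.zeros(g.shape,np.uint8); m[165:203,248:282]=(g[165:203,248:282]<85)
n,l,s,c=cv2.connectedComponentsWithStats(m); i=1+s[1:,4].argmax(); print(s[i],c[i])
pts=np.argwhere(l==i)[:,::-1]; w=np.array([onz(u,v,.104,K,E)[:2] for u,v in pts])*1000
print(cv2.minAreaRect(w.astype(np.float32)))
a=onz(240+150/5.3,120+258/5.3,.104,K,E); b=onz(240+112/5.3,120+395/5.3,.104,K,E); print(a,b,(a+b)/2,np.linalg.norm(a-b))
todo([.483,.016,.2])
E
```

```text
[251 168  20  31 210] [263.57142857 183.92857143]
((493.8663024902344, 25.116931915283203), (41.1562614440918, 76.70549774169922), 83.43517303466797)
[0.52874986 0.00660729 0.104     ] [0.4642822  0.02328605 0.104     ] [0.49651603 0.01494667 0.104     ] 0.06659024285777036
tool shift mm [-461.2 -480.4   31.3] share total [-1.1531 -1.201   0.0782] pos [0.1665 0.602  0.2306] rot [-179.93    0.    164.54] t 0.15
```

```bash
python3 -m creep '{"rotation":[[0,0,0],[0,0,0],[0,0,0],[0,0,0],[0,0,0],[0,0,0],[0,0,0],[0,0,0],[0,0,0],[0,0,0],[0,0,0],[0,0,0],[0,0,0],[0,0,0],[0,0,0],[0,0,0],[0,0,0],[0,0,0]],"delta_pos":[[-0.074,-0.075,0.005],[-0.074,-0.075,0.005],[-0.074,-0.075,0.005],[-0.074,-0.075,0.005],[-0.074,-0.075,0.005],[-0.074,-0.075,0.005],[-0.074,-0.075,0.005],[-0.074,-0.075,0.005],[-0.074,-0.075,0.005],[-0.074,-0.075,0.005],[-0.074,-0.075,0.005],[-0.074,-0.075,0.005],[-0.074,-0.075,0.005],[-0.074,-0.075,0.005],[-0.074,-0.075,0.005],[-0.074,-0.075,0.005],[0,0,0],[0,0,0]],"claw":[0,0,0,0,0,0,0,0,0,0,0,0,0,0,0,0,0,0]}'
python3 - <<'E'
from h import *
grab('wrist','w1'); print(robot.calibration('wrist')['camera_matrix']); todo([.495,.015,.2]); print(robot.state()['q'].round(1))
E
```

```text
clock: 2.4
eef_pos: [0.4947, 0.014, 0.199]
tcp_rot: [-180.0, -0.1, 164.5]
ft_force: [0.2, -0.1, 0.6]
gripper_width: 0.0854
finger_force: 0.0
[[297.31863964   0.         255.25398991]
 [  0.         297.31863964 186.50627444]
 [  0.           0.           1.        ]]
tool shift mm [-0.2  0.6 -0.9] share total [-0.0005  0.0015 -0.0023] pos [0.4946 0.0145 0.1991] rot [ 1.7999e+02 -5.0000e-02  1.6460e+02] t 2.45
[-27.1  13.   23.4 112.6  -6.3  55.6  73.9]
```

View pics/w1.png

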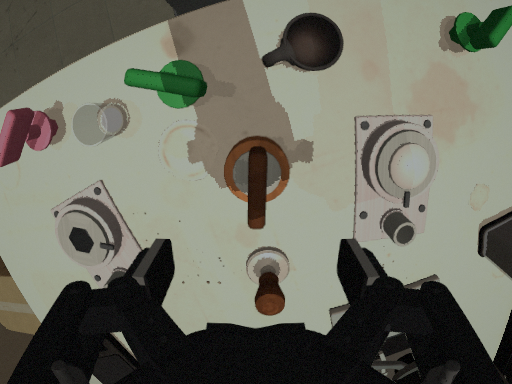

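The wrist view shows the key bar running from (258,148) to (257,228) inside the orange ring, the tamper at (268,265) and the open socket at (81,239), with its pointer at (107,246).

Run:
```python
from h import *
p,d,K,E=load('w1')
m=np.zeros(p.shape[:2],np.uint8)
for z in [.104]:
    a=onz(258,148,z,K,E,True); b=onz(257.5,228,z,K,E,True); print(a,b,(a+b)/2,np.linalg.norm(a-b),np.degrees(np.arctan2(*(b-a)[[1,0]])))
    for v in (165,190,215):
        row=p[v,235:285].astype(int); print(v,row[:,2].tolist())
s=onz(81,239,.038,K,E,True); print('socket',s)
q=onz(107,246,.042,K,E,True); print('ptr',np.degrees(np.arctan2(*(q-s)[[1,0]])),np.hypot(*(q-s)[:2]))
t=load('t0'); print('tamper',dep(274,128,*t[1:]),dep(272,132,*t[1:]))
print('cam',ray(0,0,K,E,True)[0])
```

```text
[0.46175652 0.02579054 0.104     ] [0.53030016 0.00660245 0.104     ] [0.49602834 0.01619649 0.104     ] 0.07117874386401825 -15.639046717979374
165 [98, 89, 89, 91, 90, 89, 87, 87, 86, 87, 88, 86, 80, 55, 40, 47, 46, 47, 51, 52, 50, 50, 53, 48, 51, 50, 54, 49, 49, 45, 44, 38, 58, 88, 87, 88, 88, 91, 87, 86, 86, 88, 86, 82, 78, 81, 80, 81, 81, 85]
190 [93, 95, 97, 99, 108, 121, 97, 95, 96, 97, 97, 97, 87, 41, 37, 40, 42, 43, 42, 43, 44, 45, 46, 42, 48, 48, 42, 45, 42, 45, 45, 95, 146, 149, 148, 149, 146, 141, 130, 126, 125, 129, 133, 136, 134, 132, 132, 134, 146, 164]
215 [162, 164, 164, 162, 163, 164, 162, 164, 162, 163, 162, 158, 123, 33, 41, 45, 48, 49, 51, 50, 55, 50, 52, 52, 48, 49, 51, 49, 50, 44, 104, 163, 163, 164, 163, 163, 163, 164, 164, 163, 163, 163, 163, 164, 163, 164, 163, 163, 162, 163]
socket [ 0.52162612 -0.23057724  0.038     ]
ptr 67.59176167790577 0.04220810215720815
tamper [ 0.63513917 -0.00690477  0.09107818] [ 0.62496535 -0.00203722  0.09009161]
cam [0.42015396 0.03506836 0.3417441 ]
```

```bash
python3 -m creep '{"rotation":[[0,0,0],[0,0,0],[0,0,0],[0,0,0],[0,0,0],[0,0,0],[0,0,0],[0,0,0],[0,0,0],[0,0,0],[0,0,0],[0,0,0],[0,0,0],[0,0,0],[0,0,0],[0,0,0]],"delta_pos":[[-0.0024,0.0045,0.042],[0,0,0.042],[0,0,0.042],[0,0,0.042],[0,0,0.042],[0,0,0.042],[0,0,0.042],[0,0,0.041],[0,0,0],[0,0,0],[0,0,0],[0,0,0],[0,0,0],[0,0,0],[0,0,0],[0,0,0]],"claw":[0,0,0,0,0,0,0,0,0,1,1,1,1,1,1,1]}'
```

```text
clock: 4.45
eef_pos: [0.4969, 0.015, 0.0657]
tcp_rot: [180.0, 0.0, 164.5]
ft_force: [-1.3, 0.5, 5.6]
gripper_width: 0.0158
finger_force: 58.9
```

```bash
python3 -m creep '{"rotation":[[0,0,0],[0,0,0],[0,0,0],[0,0,0],[0,0,0],[0,0,0],[0,0,0],[0,0,0],[0,0,0],[0,0,0],[0,0,0],[0,0,0],[0,0,0],[0,0,0],[0,0,-0.7],[0,0,-0.7],[0,0,-0.7],[0,0,-0.7],[0,0,0],[0,0,0]],"delta_pos":[[0,0,-0.04],[0,0,-0.04],[0,0,-0.04],[0,0,-0.04],[0,0,-0.04],[0,0,0],[-0.028,-0.072,0],[-0.028,-0.072,0],[-0.028,-0.072,0],[-0.028,-0.072,0],[-0.028,-0.072,0],[-0.028,-0.072,0],[-0.028,-0.072,0],[-0.028,-0.072,0],[0,0,0],[0,0,0],[0,0,0],[0,0,0],[0,0,0],[0,0,0]],"claw":[1,1,1,1,1,1,1,1,1,1,1,1,1,1,1,1,1,1,1,1]}'
python3 - <<'E'
from h import *
a=grab('wrist','w2'); b=grab('scene','s2'); todo([.5218,-.2307,.145]); print(robot.state()['q'].round(1))
x=cv2.resize(b[0][90:240,230:430],None,fx=2.5,fy=2.5); y=a[0]
c=np.zeros((384,512+500,3),np.uint8); c[:,:512]=y; c[:375,512:]=x; cv2.imwrite('pics/c2.png',cv2.resize(c,(800,303)))
E
```

```text
clock: 6.95
eef_pos: [0.5213, -0.2309, 0.1449]
tcp_rot: [180.0, -0.0, -171.5]
ft_force: [1.0, -0.1, -1.6]
gripper_width: 0.0156
finger_force: 58.8
tool shift mm [-0.4  0.1  0.1] share total [-0.001   0.0002  0.0001] pos [ 0.5214 -0.2309  0.1451] rot [ 1.7999e+02 -2.0000e-02 -1.7147e+02] t 7.05
[  3.5  24.1  20.3 105.7 -10.3  52.1 127.1]
```

View pics/c2.png

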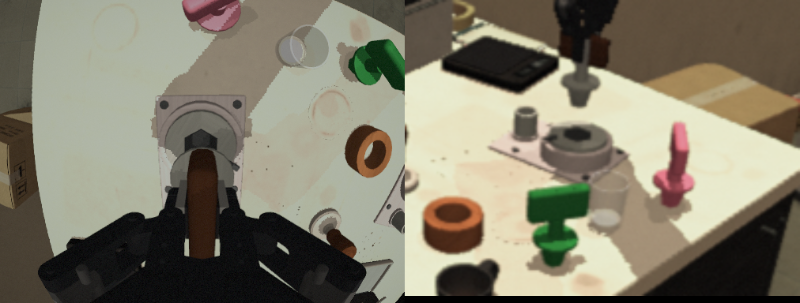

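The left half shows the bar held square between the fingers above the disc. The right half shows the plug hanging clear of the table near the open socket. I'll lower it most of the way.

```bash
python3 -m creep '{"rotation":[[0,0,0],[0,0,0],[0,0,0],[0,0,0],[0,0,0],[0,0,0],[0,0,0],[0,0,0],[0,0,0]],"delta_pos":[[0.001,0,0.02],[0,0,0.02],[0,0,0.02],[0,0,0.02],[0,0,0.02],[0,0,0.02],[0,0,0.025],[0,0,0.025],[0,0,0]],"claw":[1,1,1,1,1,1,1,1,1]}'
```

```text
clock: 8.18
eef_pos: [0.5205, -0.2308, 0.0763]
tcp_rot: [180.0, -0.1, -171.4]
ft_force: [0.0, -0.3, -1.8]
gripper_width: 0.0153
finger_force: 58.8
```

```bash
python3 -m creep '{"rotation":[[0,0,0],[0,0,0],[0,0,0],[0,0,0],[0,0,0]],"delta_pos":[[-0.003,0,0.005],[0,0,0.005],[0,0,0.005],[0,0,0.004],[0,0,0]],"claw":[1,1,1,1,1]}'
python3 - <<'E'
from h import *
s=robot.state(); print(s['ft_force'].round(2),s['ft_torque'].round(3),s['eef_pos'].round(4))
E
```

```text
clock: 8.8
eef_pos: [0.5214, -0.2321, 0.0698]
tcp_rot: [-179.9, -0.1, -171.5]
ft_force: [-4.4, -4.5, 1.7]
gripper_width: 0.0155
finger_force: 59.2
[-4.37 -4.55  1.73] [-1.018  1.128 -0.049] [ 0.5214 -0.2321  0.0698]
```

```bash
python3 -m creep '{"rotation":[[0,0,0],[0,0,0],[0,0,0]],"delta_pos":[[0.002,-0.002,0.003],[0,0,0],[0,0,0]],"claw":[1,1,1]}'
python3 - <<'E'
from h import *
s=robot.state(); print(s['ft_force'].round(2),s['ft_torque'].round(3),s['eef_pos'].round(4))
E
```

```text
clock: 9.18
eef_pos: [0.5213, -0.2323, 0.0697]
tcp_rot: [-180.0, 0.0, -171.4]
ft_force: [-6.5, -0.8, 11.2]
gripper_width: 0.0154
finger_force: 60.6
[-6.49 -0.81 11.2 ] [-0.063  1.478 -0.023] [ 0.5213 -0.2323  0.0697]
```

It's seated: z stops at 0.0697, as predicted, under 11 N. Now I turn it clockwise, which is positive about tool z.

```bash
python3 -m creep '{"rotation":[[0,0,0],[0,0,0.5],[0,0,0.5],[0,0,0.5],[0,0,0.5],[0,0,0.5],[0,0,0.5],[0,0,0.5],[0,0,0.5],[0,0,0.5],[0,0,0.5],[0,0,0.5],[0,0,0.5],[0,0,0]],"delta_pos":[[0.002,0,0],[0,0,0],[0,0,0],[0,0,0],[0,0,0],[0,0,0],[0,0,0],[0,0,0],[0,0,0],[0,0,0],[0,0,0],[0,0,0],[0,0,0],[0,0,0]],"claw":[1,1,1,1,1,1,1,1,1,1,1,1,1,1]}'
python3 - <<'E'
from h import *
s=robot.state(); print(s['ft_force'].round(2),s['ft_torque'].round(3),s['eef_pos'].round(4))
E
```

```text
clock: 10.92
eef_pos: [0.5218, -0.2312, 0.0697]
tcp_rot: [179.9, 0.0, 137.0]
ft_force: [-3.9, 1.9, 10.7]
gripper_width: 0.0153
finger_force: 60.6
[-3.9   1.88 10.74] [ 0.412  0.876 -0.067] [ 0.5218 -0.2312  0.0697]
```

Turned 51.5 deg so far with low torque. I'll keep going gently and watch for the stop.

```bash
python3 -m creep '{"rotation":[[0,0,0.25],[0,0,0.25],[0,0,0.25],[0,0,0.25],[0,0,0]],"delta_pos":[[0,0,0],[0,0,0],[0,0,0],[0,0,0],[0,0,0]],"claw":[1,1,1,1,1]}'
python3 - <<'E'
from h import *
s=robot.state(); print(s['ft_force'].round(2),s['ft_torque'].round(3),s['tcp_rot'].round(2))
E
python3 -m creep '{"rotation":[[0,0,0.25],[0,0,0.25],[0,0,0.25],[0,0,0]],"delta_pos":[[0,0,0],[0,0,0],[0,0,0],[0,0,0]],"claw":[1,1,1,1]}'
python3 - <<'E'
from h import *
s=robot.state(); print(s['ft_force'].round(2),s['ft_torque'].round(3),s['tcp_rot'].round(2))
E
```

```text
clock: 11.55
eef_pos: [0.522, -0.2309, 0.0697]
tcp_rot: [179.9, 0.0, 128.5]
ft_force: [-3.2, 3.6, 10.9]
gripper_width: 0.0151
finger_force: 60.6
[-3.22  3.57 10.87] [0.598 0.739 0.037] [1.7985e+02 2.0000e-02 1.2849e+02]
clock: 12.05
eef_pos: [0.5219, -0.2301, 0.0697]
tcp_rot: [179.8, -0.1, 122.1]
ft_force: [-4.5, 4.3, 13.9]
gripper_width: 0.0155
finger_force: 61.0
[-4.45  4.34 13.87] [1.161 0.99  0.115] [ 1.7984e+02 -8.0000e-02  1.2209e+02]
```

```bash
python3 -m creep '{"rotation":[[0,0,0.2],[0,0,0.2],[0,0,0]],"delta_pos":[[0,0,0],[0,0,0],[0,0,0]],"claw":[1,1,1]}'
python3 - <<'E'
from h import *
s=robot.state(); print(s['ft_force'].round(2),s['ft_torque'].round(3),s['tcp_rot'].round(2))
grab('top','t3'); grab('wrist','w3')
p=load('t3')[0][120:210,315:400]; w=load('w3')[0]
c=np.zeros((384,875,3),np.uint8); c[:384,:363]=cv2.resize(p,(363,384),interpolation=cv2.INTER_CUBIC); c[:,363:]=w; cv2.imwrite('pics/c3.png',cv2.resize(c,(800,351)))
E
```

```text
clock: 12.42
eef_pos: [0.5216, -0.23, 0.0697]
tcp_rot: [179.9, -0.1, 118.7]
ft_force: [-5.6, 6.1, 14.9]
gripper_width: 0.0152
finger_force: 61.1
[-5.56  6.09 14.88] [1.169 1.202 0.247] [ 1.7986e+02 -1.1000e-01  1.1865e+02]
```

View pics/c3.png

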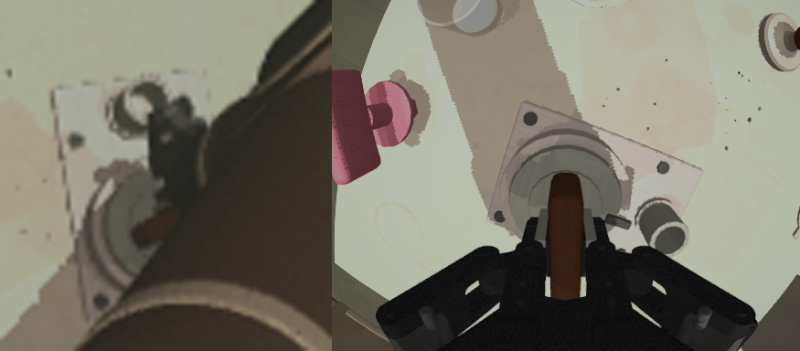

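The wrist view (right) shows the dark pointer at composite (617,222) and the sleeve at (662,225). I'll compute their bearings from the axis.

Run:
```python
from h import *
p,d,K,E=load('w3'); f=875/800; S=np.array([.5215,-.2310,0])
def b(u,v,z): q=onz(u*f-363,v*f,z,K,E,True); return q.round(4),np.degrees(np.arctan2(*(q-S)[[1,0]])).round(1),np.hypot(*(q-S)[:2]).round(4)
print('ptr',b(607,217,.042),b(629,226,.042)); print('sleeve top',b(667,238,.046))
for c in [(530,118),(663,168),(500,216)]: print('screw',b(*c,.006))
t=load('t0'); 
def bt(x,y): return onz(240+x/5.3,120+y/5.3,.006,*t[2:])
P=[bt(501,190),bt(668,168),bt(535,408),bt(703,387)]
print([np.degrees(np.arctan2(*(P[i]-P[i+2])[[1,0]])).round(1) for i in (0,1)])
print(robot.state()['ft_torque'])
```

```text
ptr (array([ 0.5531, -0.2252,  0.042 ]), np.float64(10.4), np.float64(0.0321)) (array([ 0.5717, -0.224 ,  0.042 ]), np.float64(8.0), np.float64(0.0507))
sleeve top (array([ 0.6028, -0.218 ,  0.046 ]), np.float64(9.1), np.float64(0.0823))
screw (array([ 0.4722, -0.195 ,  0.006 ]), np.float64(143.9), np.float64(0.061))
screw (array([ 0.5863, -0.1781,  0.006 ]), np.float64(39.2), np.float64(0.0836))
screw (array([ 0.4863, -0.2824,  0.006 ]), np.float64(-124.4), np.float64(0.0624))
[np.float64(8.7), np.float64(8.5)]
[1.17714839 1.1438424  0.20276857]
```

```bash
python3 -m creep '{"rotation":[[0,0,0.2],[0,0,0.2],[0,0,0]],"delta_pos":[[0,0,0],[0,0,0],[0,0,0]],"claw":[1,1,1]}'
python3 - <<'E'
from h import *
s=robot.state(); print(s['ft_force'].round(2),s['ft_torque'].round(3),s['tcp_rot'].round(2))
E
python3 -m creep '{"rotation":[[0,0,0.2],[0,0,0.2],[0,0,0]],"delta_pos":[[0,0,0],[0,0,0],[0,0,0]],"claw":[1,1,1]}'
python3 - <<'E'
from h import *
s=robot.state(); print(s['ft_force'].round(2),s['ft_torque'].round(3),s['tcp_rot'].round(2))
grab('wrist','w4')
w=load('w4')[0]; cv2.imwrite('pics/c4.png',cv2.resize(w[100:300,150:420],(800,593)))
E
```

```text
clock: 12.9
eef_pos: [0.5217, -0.2301, 0.0697]
tcp_rot: [179.9, -0.1, 115.3]
ft_force: [-4.4, 4.8, 14.6]
gripper_width: 0.0156
finger_force: 61.2
[-4.36  4.77 14.6 ] [1.068 1.145 0.627] [ 1.7988e+02 -1.0000e-01  1.1527e+02]
clock: 13.28
eef_pos: [0.5218, -0.2301, 0.0698]
tcp_rot: [179.9, -0.1, 111.9]
ft_force: [-4.8, 5.1, 16.5]
gripper_width: 0.0152
finger_force: 63.7
[-4.83  5.1  16.52] [1.142 1.268 1.317] [ 1.7989e+02 -9.0000e-02  1.1194e+02]
```

View pics/c4.png

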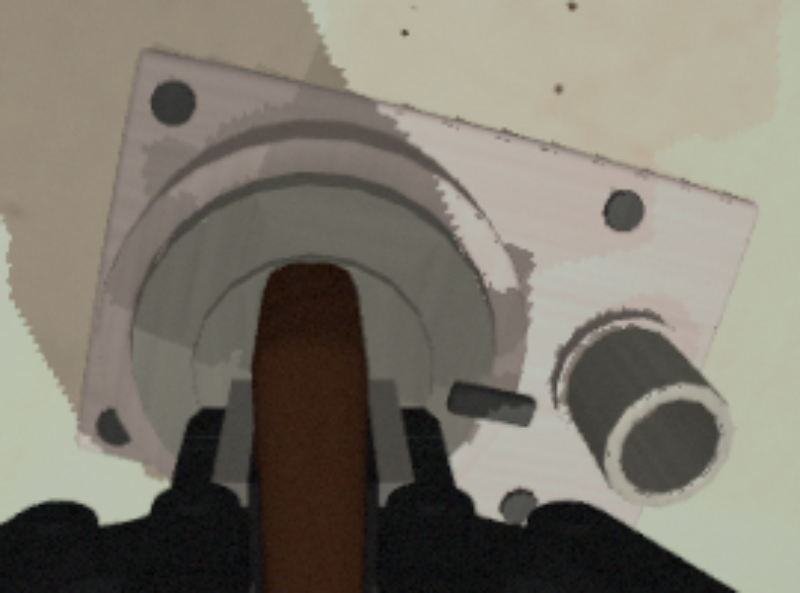

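Torque has climbed to 1.3 N m, so the disc is at its stop. The pointer runs from (455,399) to (530,410) in the crop, towards the sleeve. I'll check the angle, ease the twist back, then release.

```bash
python3 - <<'E'
from h import *
p,d,K,E=load('w4'); f=.3375
for u,v in [(452,399),(533,409)]:
    q=onz(150+u*f,100+v*f,.042,K,E,True); print(q.round(4),np.degrees(np.arctan2(q[1]+.2305,q[0]-.5218)),np.hypot(q[1]+.2305,q[0]-.5218))
E
python3 -m creep '{"rotation":[[0,0,-0.25],[0,0,-0.2],[0,0,0],[0,0,0],[0,0,0],[0,0,0],[0,0,0],[0,0,0],[0,0,0]],"delta_pos":[[0,0,-0.003],[0,0,0],[0,0,0],[0,0,0],[0,0,0],[0,0,0],[0,0,0],[0,0,0],[0,0,0]],"claw":[1,1,1,0,0,0,0,0,0]}'
```

```text
[ 0.5537 -0.2269  0.042 ] 6.4414213815956 0.032151195579202395
[ 0.5721 -0.2227  0.042 ] 8.81672509438547 0.050914649059901076
clock: 14.45
eef_pos: [0.5208, -0.2319, 0.0697]
tcp_rot: [-180.0, 0.0, 115.6]
ft_force: [-0.3, 0.2, 0.4]
gripper_width: 0.0852
finger_force: 0.0
```

Pointer at about 8 deg, sleeve at 8.7 deg: locked. The gripper is open with no contact, so I rise straight up and check.

```bash
python3 -m creep '{"rotation":[[0,0,0],[0,0,0],[0,0,0],[0,0,0],[0,0,0],[0,0,0],[0,0,0],[0,0,0]],"delta_pos":[[0,0,-0.025],[0,0,-0.05],[0,0,-0.07],[0,0,-0.08],[0,0,-0.08],[0,0,-0.06],[0,0,0],[0,0,0]],"claw":[0,0,0,0,0,0,0,0]}'
python3 - <<'E'
from h import *
w=grab('wrist','w5')[0]; s=grab('scene','s5')[0]
c=np.zeros((384,1012,3),np.uint8); c[:,:512]=w; c[:375,512:]=cv2.resize(s[90:240,230:430],None,fx=2.5,fy=2.5); cv2.imwrite('pics/c5.png',cv2.resize(c,(800,303)))
E
```

```text
clock: 15.45
eef_pos: [0.5206, -0.2316, 0.2158]
tcp_rot: [180.0, -0.0, 115.6]
ft_force: [0.1, 0.7, 0.4]
gripper_width: 0.0856
finger_force: 0.0
```

View pics/c5.png

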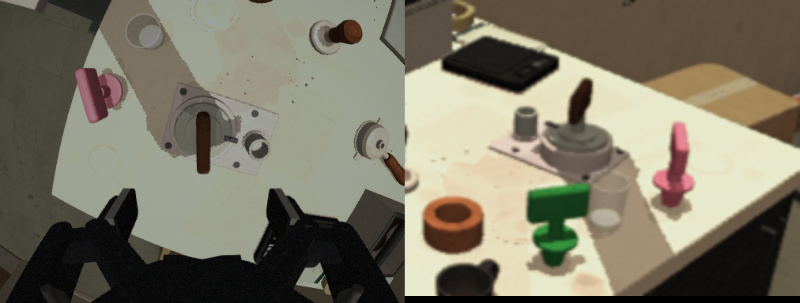

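The key stands upright with its flange flat on the disc. The pointer (235,140) aims at the sleeve (257,145), and the gripper is clear.

```bash
python3 -c "
from station import robot
print(robot.sign_off())"
```

```text
the job is handed in; nothing more can be done
None
```

The job is handed in: the hex key is fully seated in the open foot's socket, turned clockwise to its stop with the pointer at the post sleeve, and left standing there with the gripper clear, after about 15.5 s of the 48 s allowed.

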